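# Line the steel canisters up by size on the plank

### The job

Stand the four steel canisters on the four cork mats of the plank in order of size, one in the middle of each mat: the tallest next to the tiffin carrier, stepping down to the shortest at the far end by the tea pan. Keep the canisters upright, set them down gently without banging them, and leave the tiffin carrier standing where it is.

Things in the scene. Friction and masses are not known exactly. Their poses are not given: they have to be found in the camera images.
- canister_a: The tallest of four closed steel canisters: upright cylinder 67 mm across, 124 mm high to the flat top of its tight lid (lid and body lift as one). On the lid's middle a round knob 22 mm across, top 24 mm above the lid (148 mm over all), its lowest 6 mm a thinner neck. Lift it by the knob or round the body. Starts upright on the slab (z = 0). Origin: centre of underside, z up.
- canister_b: The second tallest of four closed steel canisters: upright cylinder 60 mm across, 101 mm high to the flat top of its tight lid (lid and body lift as one). On the lid's middle a round knob 22 mm across, top 24 mm above the lid (125 mm over all), its lowest 6 mm a thinner neck. Lift it by the knob or round the body. Starts upright on the slab (z = 0). Origin: centre of underside, z up.
- canister_c: The third tallest of four closed steel canisters: upright cylinder 53 mm across, 78 mm high to the flat top of its tight lid (lid and body lift as one). On the lid's middle a round knob 22 mm across, top 24 mm above the lid (102 mm over all), its lowest 6 mm a thinner neck. Lift it by the knob or round the body. Starts upright on the slab (z = 0). Origin: centre of underside, z up.
- canister_d: The shortest of four closed steel canisters: upright cylinder 46 mm across, 55 mm high to the flat top of its tight lid (lid and body lift as one). On the lid's middle a round knob 22 mm across, top 24 mm above the lid (79 mm over all), its lowest 6 mm a thinner neck. Lift it by the knob or round the body. Starts upright on the slab (z = 0). Origin: centre of underside, z up.
- mat_1: First from the robot's left (+y) in a row of four equal round cork mats, 84 mm across, 5 mm thick, about 110 mm apart, fixed on a low wooden plank (470 x 110 mm, top 40 mm above the slab) beyond the canisters. Origin: centre of the mat's underside, on the plank; its top is 5 mm higher. x points away across the plank, y to the left along the row, z up.
- mat_2: Second from the robot's left (+y) in a row of four equal round cork mats, 84 mm across, 5 mm thick, about 110 mm apart, fixed on a low wooden plank (470 x 110 mm, top 40 mm above the slab) beyond the canisters. Origin: centre of the mat's underside, on the plank; its top is 5 mm higher. x points away across the plank, y to the left along the row, z up.
- mat_3: Third from the robot's left (+y) in a row of four equal round cork mats, 84 mm across, 5 mm thick, about 110 mm apart, fixed on a low wooden plank (470 x 110 mm, top 40 mm above the slab) beyond the canisters. Origin: centre of the mat's underside, on the plank; its top is 5 mm higher. x points away across the plank, y to the left along the row, z up.
- mat_4: Fourth from the robot's left (+y) in a row of four equal round cork mats, 84 mm across, 5 mm thick, about 110 mm apart, fixed on a low wooden plank (470 x 110 mm, top 40 mm above the slab) beyond the canisters. Origin: centre of the mat's underside, on the plank; its top is 5 mm higher. x points away across the plank, y to the left along the row, z up.
- tiffin: Three-tier steel tiffin carrier, 130 mm wide, 222 mm high with its bail handle, loose on the slab past one end of the plank (either end), its centre about 155 mm from the end mat's; a tea pan 155 mm across, 80 mm high stands likewise past the other end. Other ware near the job is under 90 mm high; taller things stand at the slab's sides. Origin: centre of underside, z up.
Things that resemble listed ones, but are neither listed nor needed, are in the scene too. What is shaped like the canister_d but green or yellow is not meant. What is shaped like the canister_c but black is not meant.

How it is judged:
By the outcome, as a careful person would: the job done as asked, in the order asked, and still so for the second after the job is handed in, with the robot touching nothing.
It also fails if it takes over 96 s, if anything falls off the work surface, if the arm or the gripper's body presses on something with over 40 N, if the wrist force passes 120 N, or if a joint passes its speed limit or range.

### The arm

A 6-joint arm with a two-finger parallel gripper is mounted at the origin on the work surface. World frame = base frame: x ahead of the robot, y to its left, z up, the work surface at z = 0. Lengths are in mm, angles in rad, forces in N, time in s.
With the tool pointing down it reaches from about 275 to 750 mm from the base axis. Payload 10.2 kg.
Tool frame: the origin (TCP) lies on the front face of the gripper's body, between the roots of the fingers; the fingertips stand 73 mm ahead of it and the grasp point (between the pads) lies 54 mm ahead of it; z points along the fingers, y is the direction in which the jaws open and shut (so a half turn about z gives the same grasp; the last joint's range is limited). The gripper opens to 85 mm and grips with 20 to 120 N. Pads are 22 mm wide; open, the fingers measure 114 mm over their backs; the gripper's body (76 mm by 85 mm) begins 54 mm behind the grasp point. The pads swing forward as they close: fully open they stand 13 mm farther back than shut.
Start: joints at [0.937, 0.313, 1.498, -0, 1.331, -0.223], TCP at [209.668, 481.322, 303.894] pointing down, gripper open.
Joint ranges: [-2.94, 2.94], [-0.97, 2.17], [0.19, 2.56], [-1.23, 4.37], [0.02, 3.11], [-2.88, 2.88]. Speed limits (rad/s): [2.39, 2.39, 3.01, 3.14, 3.14, 3.14].

### API

Orientations are given as a unit quaternion [w, x, y, z].
In Python, from rig import ctrl gives the robot as it stands.
- The arm moves only by the tool move_arm, never from a script. Its argument "series" is a list of rows, each a list of 3 entries, a list of its own where there are three numbers: the shift along the tool's x, y, z in mm, then the turn about the tool's z in degrees, then the opening, from 0 (shut) to 1 (fully open). In form: [[[tx, ty, tz], yaw, grip], ...]. A call has 1 to 10 rows; each row is the pose to reach, as a shift and turn from the pose commanded when the call began, along the tool's axes at that moment; what a row does not reach only later rows make up. A row lasts 1/8 s, in which the tool goes at most 62.5 mm and 10.7 degrees, less where a joint would pass 70% of its speed; a pose out of reach is approached as far as the arm can. A call with a gripper value outside its range is refused whole. The fingers move at their own pace and stop on an object; "force" is the grip in N (left out, the last holds). Time passes only in rows, so rows that repeat a pose let the fingers close. It gives the time, the measured TCP pose, the force and the opening at its end, in the units of the state.
- ctrl.sense(): the state, without advancing time (a new reading comes with each control period).
- ctrl.capture(name): name is "side" or "top" or "wrist"; returns (picture, depth): 480x640x3 uint8, red, green, blue; 480x640 float32, mm along the optical axis (not along the pixel's ray), 0 where there is no reading.
- ctrl.camera_model(name): a dict with "fov_y" (degrees; the focal length in pixels is half the picture's height over the tangent of half this angle, whatever the lens; pixels are square), "cx", "cy" (the principal point, pixels), "rvec" (rotation vector, rad) and "tvec" (3), from world to camera coordinates, as OpenCV has them. Camera axes: x right, y down, z forward; pixel columns grow to the right and rows downward; lengths in mm; the calibration is good to about 2 mm. A picture is of the moment at which its call begins: read the wrist's pose just before it. camera_model takes no time and is no camera call; for the wrist camera it gives the pose at the moment of the call.
- ctrl.finish_job(): hands the job in, once; it reports no verdict.
The state is a dict: "time_s": time; "joints": joint angles; "dq": joint speeds; "tau": joint torques, N m; "eef_pos": TCP position; "ee_rot": TCP orientation; "force": force on the tool from outside, world axes, zero at the start; "wrist_torque": the same for the moment, N m; "grip_width": opening from 0.0 (shut) to 1.0 (fully open).
Only numpy, scipy, OpenCV 4.12 (cv2) and the standard library are available. Lean on these libraries where they do the work, as an engineer would, in place of code of your own. Each camera call takes 0.05 s, during which the arm holds its last target.

## Working session

There is one attempt and no reset: what is moved stays moved. The work goes in short steps, Python scripts to look and compute and a tool call to move; the robot and the scene stay as the last step left them, time stands still between calls to the robot, and variables do not carry over. Pictures are saved under pics/ and viewed, and the job is handed in when it is done.

Besides the shell and the picture viewer there is one more tool, called after "Call:" in YAML: its name, and indented under it one key for each argument. move_arm: Moves the arm, as the interface text tells. Its arguments: {"type":"object","properties":{"series":{"type":"array","items":{"type":"array"}},"force":{"type":"number"}},"required":["series"]}

```bash
mkdir -p pics; ls; python3 - <<'E'
from rig import ctrl
import cv2,numpy as np
s=ctrl.sense();print({k:np.round(v,3) for k,v in s.items()})
for n in("side","top","wrist"):
    p,d=ctrl.capture(n);np.save(f"pics/{n}0.npy",d);cv2.imwrite(f"pics/{n}0.png",p[:,:,::-1]);m=ctrl.camera_model(n);print(n,m)
E
```

```text
pics
{'time_s': np.float64(0.0), 'joints': array([ 0.937,  0.313,  1.498, -0.   ,  1.331, -0.223]), 'dq': array([-0.   ,  0.   , -0.001,  0.   , -0.   ,  0.   ]), 'tau': array([ 0.0000e+00, -4.1227e+01, -2.5974e+01, -0.0000e+00,  4.0000e-03,
        0.0000e+00]), 'eef_pos': array([209.553, 481.183, 303.336]), 'ee_rot': array([-0.   ,  0.204,  0.979, -0.001]), 'force': array([-0.868, -0.835,  0.718]), 'wrist_torque': array([-0.036,  0.033, -0.011]), 'grip_width': np.float64(1.002)}
side {'fov_y': 48.223779575954865, 'cx': 306.9831134563292, 'cy': 246.15059066315044, 'rvec': array([ 2.06433417, -0.39703814,  0.22188389]), 'tvec': array([-463.16499927,  147.06617309,  929.35107179])}
top {'fov_y': 44.68400157236001, 'cx': 323.019582001383, 'cy': 236.6075595017926, 'rvec': array([ 2.05659684, -2.15685221,  0.24345671]), 'tvec': array([  21.02284147,  499.53709366, 1291.56264328])}
wrist {'fov_y': 60.33336390425653, 'cx': 318.72106936780403, 'cy': 237.51058654028768, 'rvec': array([-2.43305883, -1.59497039, -0.21372067]), 'tvec': array([-523.85990875,  -34.64970926,  377.69660824])}
```

View pics/top0.png

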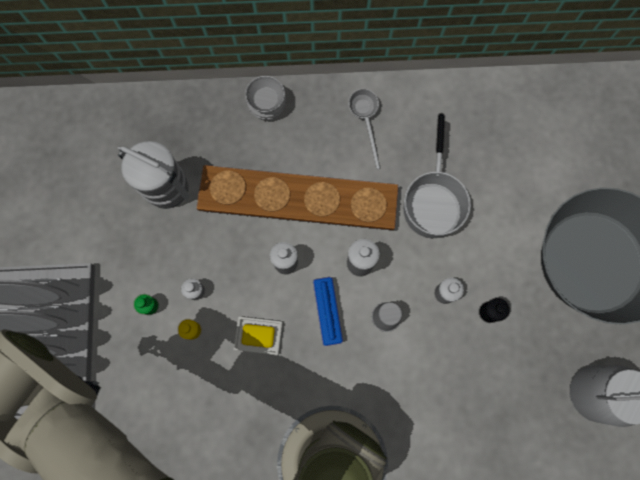

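View pics/side0.png

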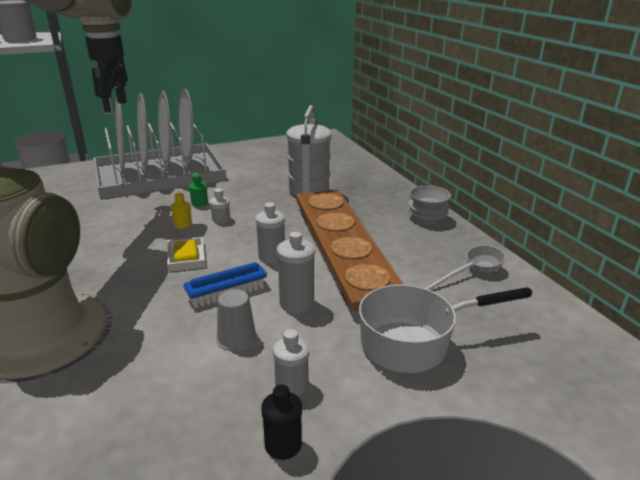

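View pics/wrist0.png

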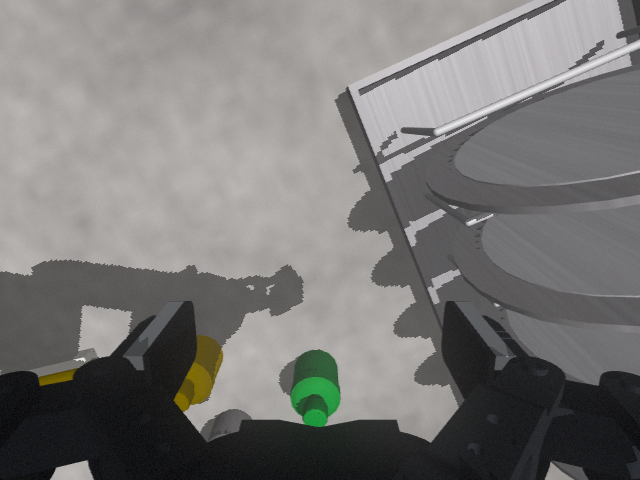

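Top view: the tiffin is on the left (pixel 150,170) and the tea pan on the right (437,205), so A goes to mat_1 and D to mat_4. The steel candidates with knobs are at (363,255), (284,257), (451,290) and (192,288). The green (146,303), yellow (189,329) and black (494,309) ones are decoys, and the cup at (388,315) has no knob. Next I measure heights and confirm in a crop.

```bash
cat > h.py <<'E'
import numpy as np,cv2
from rig import ctrl
def cam(n):
    m=ctrl.camera_model(n);R=cv2.Rodrigues(np.array(m["rvec"]))[0];t=np.array(m["tvec"]);f=240/np.tan(np.radians(m["fov_y"]/2))
    return R,t,f,m["cx"],m["cy"]
def world(d,c):
    R,t,f,cx,cy=c;v,u=np.mgrid[0:480,0:640]
    P=np.stack([(u-cx)/f*d,(v-cy)/f*d,d],-1)-t
    W=P@R; W[d<=0]=np.nan; return W
def plane(px,z,c):
    R,t,f,cx,cy=c;o=-R.T@t;r=R.T@np.array([(px[0]-cx)/f,(px[1]-cy)/f,1]);return o+r*(z-o[2])/r[2]
def proj(X,c):
    R,t,f,cx,cy=c;p=R@np.array(X,float)+t;return np.array([cx+f*p[0]/p[2],cy+f*p[1]/p[2]])
E
python3 - <<'E'
from h import *
im=cv2.imread("pics/top0.png");d=np.load("pics/top0.npy");c=cam("top");W=world(d,c)
crop=im[130:350,110:520];cv2.imwrite("pics/crop_top.png",cv2.resize(crop,None,fx=1.95,fy=1.95,interpolation=cv2.INTER_CUBIC))
print("table z",np.nanmedian(W[380:400,200:240,2]),np.nanmedian(W[100:150,500:540,2]))
for n,(u,v),h,r in[("a",(363,255),148,33.5),("b",(284,257),125,30),("c",(451,290),102,26.5),("d",(192,288),79,23)]:
    w=W[v-28:v+29,u-28:u+29].reshape(-1,3);z=w[:,2]
    k=w[abs(z-h)<8];l=w[abs(z-(h-24))<6]
    print(n,"max z",np.nanpercentile(z,99.8).round(1),"knob",len(k),k.mean(0).round(1),"lid",len(l),((l.max(0)+l.min(0))/2).round(1),np.ptp(l,0).round(1))
hsv=cv2.cvtColor(im,cv2.COLOR_BGR2HSV);m=((W[...,2]>30)&(W[...,2]<60)).astype(np.uint8)
wood=m*((hsv[...,1]>90)).astype(np.uint8);wood[:150]=0;wood[240:]=0
ys,xs=np.nonzero(wood);print("plank",xs.min(),xs.max(),ys.min(),ys.max(),"z",np.median(W[wood>0][:,2]))
for p in[(227,187),(272,194),(322,199),(369,205)]:
    print(p,plane(p,45,c).round(1),W[p[1],p[0]].round(1),hsv[p[1],p[0]])
print(hsv[219,300],hsv[215,340],hsv[180,250])
for n,p in(("tiffin",(150,170)),("pan",(437,205))):print(n,W[p[1],p[0]].round(0))
E
```

```text
table z 0.40391044444898544 -0.31343754036378396
a max z 151.0 knob 81 [443.1 -88.5 147.3] lid 603 [443.6 -89.3 124. ] [65.2 65.9 11.9]
b max z 127.4 knob 78 [453.   87.2 124.4] lid 442 [453.2  88.3 100.9] [58.7 58.1 11.8]
c max z 105.2 knob 78 [ 362.6 -282.3  101. ] lid 317 [ 362.5 -282.8   77.9] [50.  51.7 11.6]
d max z 81.9 knob 79 [395.  300.3  77.9] lid 209 [395.8 300.9  54.9] [42.3 44.1 11.7]
plank 197 397 165 229 z 42.04355246476988
(227, 187) [633.6 218.7  45. ] [634.  218.9  43.9] [ 16 138 139]
(272, 194) [611.3 112.7  45. ] [612.6 113.   40.6] [ 15 134 137]
(322, 199) [593.4  -4.9  45. ] [592.7  -4.8  47.4] [ 16 138 135]
(369, 205) [ 573.5 -114.7   45. ] [ 574.5 -115.1   41.5] [ 16 138 135]
[ 14 176  81] [ 14 169 118] [ 14 162 123]
tiffin [637. 363. 177.]
pan [ 577. -284.    4.]
```

View pics/crop_top.png

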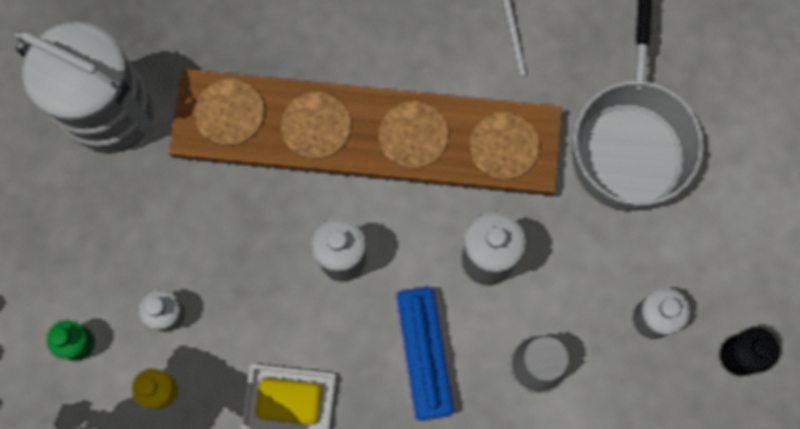

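The crop confirms it: the four knobbed steel canisters have measured heights of 148, 125, 102 and 79 mm, matching a, b, c and d. Next, exact mat centres with a side-view cross-check.

```bash
python3 - <<'E'
from h import *
for n in("top","side"):
    im=cv2.imread(f"pics/{n}0.png");c=cam(n);hsv=cv2.cvtColor(im,cv2.COLOR_BGR2HSV)
    m=cv2.inRange(hsv,(8,80,95),(24,152,255))
    if n=="top":m[:150]=0;m[240:]=0;m[:,:195]=0;m[:,400:]=0
    else:m[:185]=0;m[310:]=0;m[:,:290]=0;m[:,410:]=0
    m=cv2.morphologyEx(m,cv2.MORPH_CLOSE,np.ones((5,5)));m=cv2.morphologyEx(m,cv2.MORPH_OPEN,np.ones((9,9)))
    cs,_=cv2.findContours(m,cv2.RETR_EXTERNAL,cv2.CHAIN_APPROX_NONE)
    for k in cs:
        if cv2.contourArea(k)<150:continue
        w=np.array([plane(q[0],45,c)[:2] for q in cv2.convexHull(k)],np.float32)
        (x,y),r=cv2.minEnclosingCircle(w);e=cv2.fitEllipse(w) if len(w)>5 else None
        print(n,"circ",round(x,1),round(y,1),"r",round(r,1),"ell",np.round(e[0],1),np.round(e[1],1))
c=cam("side")
for X in[(443.3,-89,148),(453,87.8,125),(362.5,-282.5,102),(395.4,300.6,79)]:print(proj(X,c).round(0))
s=ctrl.sense();R=None
from scipy.spatial.transform import Rotation as Ro
R=Ro.from_quat(np.roll(s["ee_rot"],-1)).as_matrix();print(R.round(3))
tgt=np.array([443,-89,300]);print("shift",R.T@(tgt-s["eef_pos"]))
E
```

```text
top circ 575.0 -112.7 r 42.6 ell [ 575.3 -112.8] [83.4 84.8]
top circ 601.1 -5.1 r 48.2 ell [599.6  -4.1] [82.1 98.4]
top circ 617.8 113.5 r 47.9 ell [615.3 113. ] [82.  95.6]
top circ 638.4 217.7 r 46.6 ell [638.  217.7] [84.2 94.9]
side circ 575.4 49.9 r 220.8 ell [599.4  41.3] [127.5 507.3]
[296. 233.]
[270. 203.]
[291. 331.]
[219. 189.]
[[-0.917  0.399 -0.001]
 [ 0.399  0.917 -0.001]
 [ 0.    -0.001 -1.   ]]
shift [-441.69666535 -429.57518964    3.78349906]
```

```bash
python3 - <<'E'
from h import *
from scipy.optimize import least_squares
for n in("top","side"):
    im=cv2.imread(f"pics/{n}0.png");c=cam(n);hsv=cv2.cvtColor(im,cv2.COLOR_BGR2HSV)
    S=cv2.GaussianBlur(hsv,(3,3),0)[...,1]; 
    print(n,[int(S[p[1],p[0]]) for p in ([(227,187),(240,190),(369,205),(250,180),(300,215)] if n=="top" else [(328,201),(367,275),(350,247),(345,262),(330,238)])])
    big=cv2.resize(im[155:240,190:405] if n=="top" else im[185:310,290:410],None,fx=3.6 if n=="top" else 4.5,fy=3.6 if n=="top" else 4.5,interpolation=cv2.INTER_CUBIC);cv2.imwrite(f"pics/mats_{n}.png",big)
    m=(S<152).astype(np.uint8)*255
    mm=cv2.morphologyEx(m,cv2.MORPH_OPEN,cv2.getStructuringElement(cv2.MORPH_ELLIPSE,(25,25) if n=="top" else (25,13)))
    cs,_=cv2.findContours(mm,cv2.RETR_EXTERNAL,cv2.CHAIN_APPROX_NONE)
    for k in cs:
        a=cv2.contourArea(k)
        if not 250<a<2500:continue
        w=np.array([plane(q[0],45,c)[:2] for q in k])
        if not(500<w[:,0].mean()<700 and abs(w[:,1].mean()-50)<220):continue
        f=least_squares(lambda p:np.hypot(*(w-p).T)-41,w.mean(0),loss="soft_l1",f_scale=1)
        print(n,w.mean(0).round(1),f.x.round(1),"rms",np.std(f.fun).round(1))
E
```

```text
top [136, 136, 137, 166, 167]
side [133, 134, 133, 153, 154]
```

```bash
ls pics
```

```text
crop_top.png
mats_side.png
mats_top.png
side0.npy
side0.png
top0.npy
top0.png
wrist0.npy
wrist0.png
```

View pics/mats_top.png

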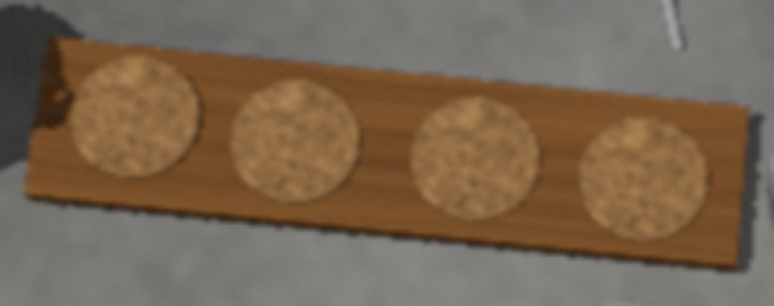

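Call:
move_arm:
  series:
    - [[-60,-58,0],0,0.7]
    - [[-120,-116,0],0,0.7]
    - [[-180,-174,0],0,0.7]
    - [[-240,-232,0],0,0.7]
    - [[-300,-290,0],0,0.7]
    - [[-360,-348,0],0,0.7]
    - [[-410,-400,0],0,0.7]
    - [[-442,-430,0],0,0.7]
    - [[-442,-430,0],0,0.7]
    - [[-442,-430,0],0,0.7]
  force: 60

```text
time_s: 1.4
eef_pos: [443.5, -91.7, 303.8]
ee_rot: [0.0, 0.205, 0.979, 0.0]
force: [0.2, 0.8, 0.8]
grip_width: 0.705
```

The crop shows all four mats cleanly, centred near (227.5,187), (272,194), (322,198.6) and (368.6,205) in the top picture. I'll fit them properly and check the knob of A from the wrist.

```bash
python3 - <<'E'
from h import *
from scipy.optimize import least_squares
for n in("top","side"):
    im=cv2.imread(f"pics/{n}0.png");c=cam(n);hsv=cv2.cvtColor(im,cv2.COLOR_BGR2HSV)
    S=hsv[...,1]
    m=((S<(151 if n=="top" else 145))&(S>90)&(hsv[...,0]<25)).astype(np.uint8)*255
    mm=cv2.morphologyEx(m,cv2.MORPH_CLOSE,np.ones((3,3)))
    mm=cv2.morphologyEx(mm,cv2.MORPH_OPEN,cv2.getStructuringElement(cv2.MORPH_ELLIPSE,(27,27) if n=="top" else (25,11)))
    cs,_=cv2.findContours(mm,cv2.RETR_EXTERNAL,cv2.CHAIN_APPROX_NONE)
    for k in cs:
        if not 150<cv2.contourArea(k)<2500:continue
        w=np.array([plane(q[0],45,c)[:2] for q in k])
        if not(500<w[:,0].mean()<700 and abs(w[:,1].mean()-50)<220):continue
        f=least_squares(lambda p:np.hypot(*(w-p).T)-41,w.mean(0),loss="soft_l1",f_scale=1)
        print(n,w.mean(0).round(1),f.x.round(1),"rms",np.std(f.fun).round(1))
p,d=ctrl.capture("wrist");cv2.imwrite("pics/wrist1.png",p[:,:,::-1]);c=cam("wrist");W=world(d,c)
for z in(148,):
    k=W[abs(W[...,2]-z)<6];k=k[np.hypot(k[:,0]-443,k[:,1]+89)<30];print("knobA wrist",len(k),k.mean(0) if len(k) else 0)
print(proj((443,-89,148),c))
E
```

```text
top [ 575.1 -112.5] [ 575.3 -112.6] rms 0.8
top [594.8  -3.7] [594.9  -3.8] rms 0.9
top [611.8 113.6] [612.2 113.3] rms 0.8
top [633.7 218.6] [633.8 218.6] rms 0.7
side [ 570.6 -119.1] [ 570.6 -117.9] rms 1.4
side [589.1 -11.3] [589.4 -11.6] rms 1.4
side [607.2 105.5] [607.  105.7] rms 1.4
side [630.6 211.2] [629.9 211.6] rms 1.9
knobA wrist 1066 [444.94137021 -94.34992985 146.55679382]
[330.57774421 237.44920128]
```

View pics/wrist1.png

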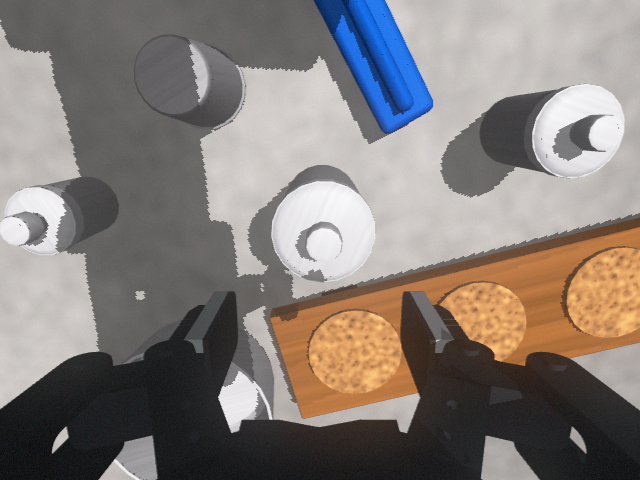

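The wrist view shows A's knob at (324,242) and mat_4 at (354,350). Wrist and top differ by about 5 mm in y, so I'll compare all the views on the same features.

```bash
python3 - <<'E'
from h import *
from scipy.optimize import least_squares
# wrist
im=cv2.imread("pics/wrist1.png");c=cam("wrist");hsv=cv2.cvtColor(im,cv2.COLOR_BGR2HSV)
print("cam pos",(-c[0].T@c[1]).round(1))
S=hsv[...,1];print(S[350,354],S[345,300],S[330,470],hsv[380,320])
m=((S>80)&(S<165)&(hsv[...,0]<25)).astype(np.uint8)*255
mm=cv2.morphologyEx(cv2.morphologyEx(m,cv2.MORPH_CLOSE,np.ones((5,5))),cv2.MORPH_OPEN,cv2.getStructuringElement(cv2.MORPH_ELLIPSE,(45,45)))
for k in cv2.findContours(mm,cv2.RETR_EXTERNAL,cv2.CHAIN_APPROX_NONE)[0]:
    w=np.array([plane(q[0],45,c)[:2] for q in k]);f=least_squares(lambda p:np.hypot(*(w-p).T)-42,w.mean(0),loss="soft_l1",f_scale=1);print("wrist mat",cv2.contourArea(k),f.x.round(1),np.std(f.fun).round(1))
g=cv2.cvtColor(im,cv2.COLOR_BGR2GRAY)
print("A knob top ray",plane((324,242),148,c).round(1),"B",plane((603,133),125,c).round(1),"C",plane((14,231),102,c).round(1))
# side knobs via depth and lids
d=np.load("pics/side0.npy");cs=cam("side");W=world(d,cs);print("side table z",np.nanmedian(W[430:450,180:220,2]).round(1))
for n,X,h,r in[("a",(443.3,-89),124,33.5),("b",(453,87.8),101,30),("c",(362.5,-282.5),78,26.5),("d",(395.4,300.6),55,23)]:
    k=W[(W[...,2]>10)&(W[...,2]<h-12)][:,:2];k=k[np.hypot(*(k-X).T)<r+22]
    f=least_squares(lambda p:np.hypot(*(k-p).T)-r,X,loss="soft_l1",f_scale=1);print("side body",n,len(k),f.x.round(1),np.std(f.fun).round(1))
E
```

```text
cam pos [383.7 -69.8 372.7]
142 163 141 [ 14 154 208]
wrist mat 15938.0 [ 572.8 -120.8] 6.4
wrist mat 19410.5 [585.2  62.6] 22.2
A knob top ray [444.  -93.5 148. ] B [454.9  78.8 125. ] C [ 364.7 -287.7  102. ]
side table z -1.5
side body a 1701 [441.4 -87.5] 1.2
side body b 798 [450.8  88.7] 1.6
side body c 894 [ 360.6 -282.1] 0.9
side body d 225 [392.7 302.3] 1.9
```

```bash
cat >> h.py <<'E'
from scipy.spatial.transform import Rotation as Ro
def shift(tgt):
    s=ctrl.sense();R=Ro.from_quat(np.roll(s["ee_rot"],-1)).as_matrix()
    print("t",round(s["time_s"],2),"pos",s["eef_pos"].round(1),"F",s["force"].round(1),"g",round(s["grip_width"],3),"yaw y-axis",R[:,1].round(3))
    print("shift",(R.T@(np.array(tgt)-s["eef_pos"])).round(1))
E
python3 - <<'E'
from h import *
shift((443.3,-89,201)); c=cam("wrist");print(plane((354.5,350.5),45,c))
E
```

```text
t 1.45 pos [445.1 -96.2 303.4] F [-3.  -1.9 -2.1] g 0.7 yaw y-axis [ 0.403  0.915 -0.002]
shift [  4.7   6.  102.4]
[ 574.69035286 -119.61453188   45.        ]
```

Call:
move_arm:
  series:
    - [[0,0,0],0,0.7]
    - [[0,0,0],0,0.7]
    - [[0,0,0],0,0.7]
    - [[0,0,0],0,0.7]

```text
time_s: 1.95
eef_pos: [443.1, -88.7, 304.1]
ee_rot: [0.0, 0.203, 0.979, -0.0]
force: [-0.8, 0.3, 0.3]
grip_width: 0.704
```

```bash
python3 - <<'E'
from h import *
shift((443.3,-89,201)); c=cam("wrist");p,d=ctrl.capture("wrist");cv2.imwrite("pics/wrist2.png",p[:,:,::-1]);W=world(d,c)
print("cam",(-c[0].T@c[1]).round(1))
k=W[abs(W[...,2]-148)<6];k=k[np.hypot(k[:,0]-443,k[:,1]+89)<30];print("knobA wrist",k.mean(0))
shift((443.3,-89,201)); c=cam("wrist");
im=p[:,:,::-1].copy();hsv=cv2.cvtColor(im,cv2.COLOR_BGR2HSV)
m=W[...,2];l=W[abs(m-124)<5];l=l[np.hypot(l[:,0]-443,l[:,1]+89)<45];print("lid",((l.max(0)+l.min(0))/2).round(1),np.ptp(l,0))
cv2.imwrite("pics/w2c.png",cv2.resize(im[200:420,240:480],None,fx=2.5,fy=2.5))
E
```

```text
t 1.95 pos [443.1 -88.7 304.1] F [-0.8  0.3  0.3] g 0.704 yaw y-axis [0.398 0.917 0.   ]
shift [ -0.3  -0.2 103.1]
cam [381.5 -62.8 373.4]
knobA wrist [443.17975001 -89.46846194 146.88997686]
t 2.0 pos [443.1 -88.9 304.1] F [-0.3  0.1 -0.6] g 0.706 yaw y-axis [ 0.398  0.917 -0.   ]
shift [ -0.2  -0.  103.1]
lid [444.1 -89.9 122.7] [65.72754191 66.14528606  7.3682604 ]
```

View pics/w2c.png

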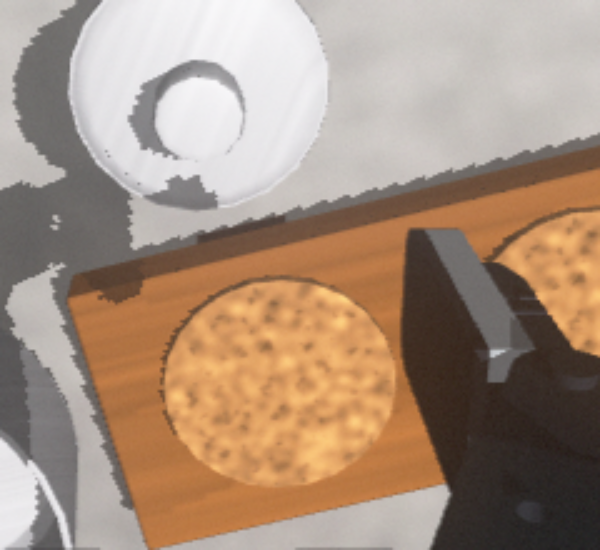

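Settled, the wrist and top views agree: A's knob is at (443,-89) and mat_4 is at about (351.6,353) in the wrist picture. Now descending on A.

```bash
python3 - <<'E'
from h import *
c=cam("wrist");print(plane((351.6,353.2),45,c))
E
```

```text
[ 574.46321542 -114.66535474   45.        ]
```

Call:
move_arm:
  series:
    - [[0,0,15],0,0.6]
    - [[0,0,35],0,0.6]
    - [[0,0,55],0,0.6]
    - [[0,0,75],0,0.6]
    - [[0,0,90],0,0.6]
    - [[0,0,99],0,0.6]
    - [[0,0,102],0,0.6]
    - [[0,0,102],0,0.6]
    - [[0,0,102],0,0.6]

```text
time_s: 3.12
eef_pos: [443.3, -89.5, 202.4]
ee_rot: [0.0, 0.204, 0.979, -0.0]
force: [1.0, -0.1, -1.0]
grip_width: 0.601
```

Call:
move_arm:
  series:
    - [[0,0,0],0,0.35]
    - [[0,0,0],0,0.1]
    - [[0,0,0],0,0]
    - [[0,0,0],0,0]
    - [[0,0,0],0,0]
    - [[0,0,0],0,0]
    - [[0,0,0],0,0]
    - [[0,0,0],0,0]
  force: 60

```text
time_s: 4.12
eef_pos: [443.4, -89.4, 202.3]
ee_rot: [0.0, 0.204, 0.979, -0.0]
force: [-0.1, 1.9, 5.2]
grip_width: 0.232
```

```bash
python3 - <<'E'
from h import *
shift((443.3,-89,201));p,d=ctrl.capture("side");cv2.imwrite("pics/side1.png",cv2.resize(p[170:390,200:440,::-1],None,fx=2.5,fy=2.5))
E
```

```text
t 4.12 pos [443.4 -89.4 202.3] F [-0.1  1.9  5.2] g 0.232 yaw y-axis [0.399 0.917 0.   ]
shift [0.3 0.3 1.3]
```

View pics/side1.png

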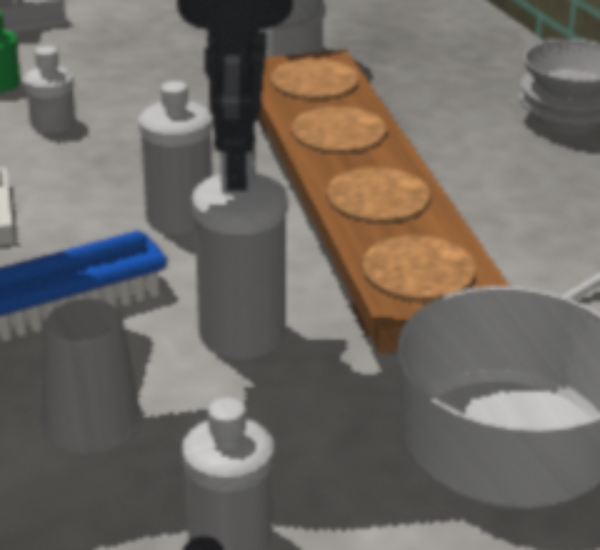

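Side crop: the fingers hold A's knob at about (237,185) and A stands upright. Now a gentle lift, then carry to mat_1.

Call:
move_arm:
  series:
    - [[0,0,-3],0,0]
    - [[0,0,-10],0,0]
    - [[0,0,-22],0,0]
    - [[0,0,-38],0,0]
    - [[0,0,-55],0,0]
    - [[0,0,-72],0,0]
    - [[0,0,-86],0,0]
    - [[0,0,-95],0,0]
    - [[0,0,-99],0,0]
    - [[0,0,-100],0,0]

```text
time_s: 5.42
eef_pos: [443.1, -89.4, 301.8]
ee_rot: [-0.0, 0.204, 0.979, 0.0]
force: [1.1, -0.1, -3.4]
grip_width: 0.23
```

Call:
move_arm:
  series:
    - [[-1,8,0],0,0]
    - [[-4,26,0],0,0]
    - [[-8,56,0],0,0]
    - [[-14,95,0],0,0]
    - [[-20,138,0],0,0]
    - [[-26,181,0],0,0]
    - [[-33,224,0],0,0]
    - [[-38,263,0],0,0]
    - [[-43,297,0],0,0]
    - [[-47,322,0],0,0]

```text
time_s: 6.68
eef_pos: [615.2, 189.0, 300.8]
ee_rot: [-0.001, 0.203, 0.979, -0.0]
force: [0.4, 0.2, -3.4]
grip_width: 0.228
```

Call:
move_arm:
  series:
    - [[-2,17,0],0,0]
    - [[-4,27,0],0,0]
    - [[-5,33,0],0,0]
    - [[-5,36,0],0,0]
    - [[-5,36,0],0,0]
    - [[-5,36,0],0,0]
    - [[-5,36,0],0,0]
    - [[-5,36,0],0,0]
    - [[-5,36,0],0,0]
    - [[-5,36,0],0,0]

```text
time_s: 7.92
eef_pos: [633.8, 218.0, 301.9]
ee_rot: [-0.0, 0.204, 0.979, 0.0]
force: [0.7, -0.2, -3.4]
grip_width: 0.23
```

```bash
python3 - <<'E'
from h import *
shift((633.5,218.2,249));p,d=ctrl.capture("side");cv2.imwrite("pics/side2.png",p[:,:,::-1]);shift((633.5,218.2,249))
E
```

```text
t 7.92 pos [633.8 218.  301.9] F [ 0.7 -0.2 -3.4] g 0.23 yaw y-axis [0.399 0.917 0.   ]
shift [ 0.3  0.  52.9]
t 7.97 pos [633.8 218.  301.9] F [ 0.6 -0.3 -3.6] g 0.228 yaw y-axis [0.399 0.917 0.   ]
shift [ 0.4  0.  52.9]
```

View pics/side2.png

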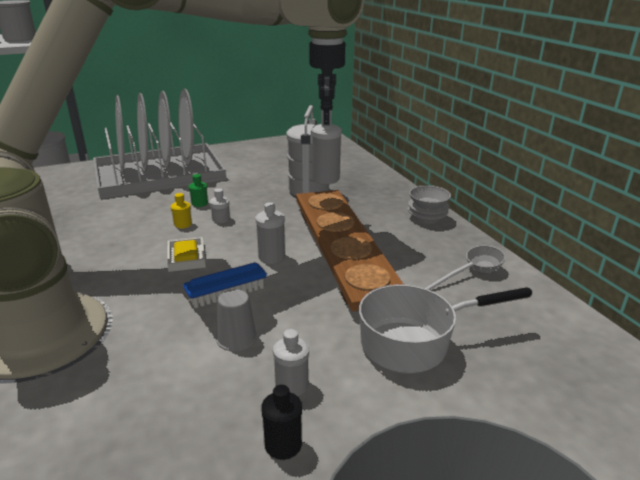

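A hangs upright above mat_1, seen at (325,155). I lower it nearly to contact, then creep.

Call:
move_arm:
  series:
    - [[0,0,6],0,0]
    - [[0,0,16],0,0]
    - [[0,0,27],0,0]
    - [[0,0,37],0,0]
    - [[0,0,45],0,0]
    - [[0,0,49],0,0]
    - [[0,0,51],0,0]
    - [[0,0,52],0,0]
    - [[0,0,52],0,0]

```text
time_s: 9.1
eef_pos: [633.9, 218.0, 250.1]
ee_rot: [0.0, 0.204, 0.979, 0.0]
force: [0.4, 0.3, -3.4]
grip_width: 0.228
```

Call:
move_arm:
  series:
    - [[0,0,0.5],0,0]
    - [[0,0,1],0,0]
    - [[0,0,1.5],0,0]
    - [[0,0,2],0,0]
    - [[0,0,2],0,0]

```text
time_s: 9.72
eef_pos: [633.8, 218.0, 247.8]
ee_rot: [-0.0, 0.204, 0.979, -0.0]
force: [0.7, 0.1, -2.8]
grip_width: 0.232
```

Call:
move_arm:
  series:
    - [[0,0,0.3],0,0]
    - [[0,0,0.6],0,0]
    - [[0,0,0.6],0,0]

```text
time_s: 10.1
eef_pos: [633.9, 218.1, 247.5]
ee_rot: [0.0, 0.204, 0.979, 0.0]
force: [0.2, -0.8, -1.5]
grip_width: 0.239
```

Call:
move_arm:
  series:
    - [[0,0,0.3],0,0]
    - [[0,0,0.6],0,0]
    - [[0,0,0.6],0,0]

```text
time_s: 10.48
eef_pos: [634.0, 218.2, 247.4]
ee_rot: [0.001, 0.204, 0.979, 0.0]
force: [-0.8, 1.0, 3.7]
grip_width: 0.228
```

Contact (the load is taken off). Release and rise.

Call:
move_arm:
  series:
    - [[0,0,0],0,0.26]
    - [[0,0,0],0,0.3]
    - [[0,0,0],0,0.36]
    - [[0,0,0],0,0.45]
    - [[0,0,0],0,0.55]
    - [[0,0,0],0,0.6]
    - [[0,0,0],0,0.6]
    - [[0,0,0],0,0.6]

```text
time_s: 11.48
eef_pos: [633.8, 218.0, 246.7]
ee_rot: [-0.0, 0.204, 0.979, 0.0]
force: [-0.1, 0.1, 0.4]
grip_width: 0.599
```

Call:
move_arm:
  series:
    - [[0,0,-5],0,0.6]
    - [[0,0,-20],0,0.6]
    - [[0,0,-40],0,0.6]
    - [[0,0,-55],0,0.6]
    - [[20,-34,-60],0,0.6]
    - [[50,-84,-60],0,0.6]
    - [[80,-134,-60],0,0.6]
    - [[103,-172,-60],0,0.6]
    - [[114,-192,-60],0,0.6]
    - [[114,-192,-60],0,0.6]

```text
time_s: 12.72
eef_pos: [452.3, 87.1, 307.7]
ee_rot: [0.001, 0.205, 0.979, 0.0]
force: [0.4, 0.6, 0.3]
grip_width: 0.602
```

Call:
move_arm:
  series:
    - [[0,0,0],0,0.6]
    - [[0,0,0],0,0.6]
    - [[0,0,0],0,0.6]
    - [[0,0,0],0,0.6]

```text
time_s: 13.22
eef_pos: [452.8, 87.7, 306.6]
ee_rot: [-0.0, 0.204, 0.979, -0.0]
force: [-0.7, -0.5, -0.3]
grip_width: 0.6
```

```bash
cat >> h.py <<'E'
def look(X,h,zc,tag,tgtz):
    shift((*X,tgtz)); c=cam("wrist");p,d=ctrl.capture("wrist");cv2.imwrite(f"pics/{tag}.png",p[:,:,::-1]);W=world(d,c)
    for nm,z,r in(("knob",h,25),("lid",h-24,38)):
        k=W[abs(W[...,2]-z)<6];k=k[np.hypot(k[:,0]-X[0],k[:,1]-X[1])<r]
        if len(k):print(nm,len(k),k.mean(0).round(1),((k.max(0)+k.min(0))/2).round(1))
E
python3 - <<'E'
from h import *
look((453.1,87.8),125,0,"wB",178)
p,d=ctrl.capture("side");cv2.imwrite("pics/side3.png",p[:,:,::-1])
p,d=ctrl.capture("top");cv2.imwrite("pics/top3.png",p[:,:,::-1]);W=world(d,cam("top"))
for nm,z in(("knob",193),("lid",169)):
    k=W[abs(W[...,2]-z)<6];k=k[np.hypot(k[:,0]-633,k[:,1]-218)<45];print("A",nm,len(k),k.mean(0).round(1),((k.max(0)+k.min(0))/2).round(1))
E
```

```text
t 13.22 pos [452.8  87.7 306.6] F [-0.7 -0.5 -0.3] g 0.6 yaw y-axis [ 0.399  0.917 -0.   ]
shift [ -0.3   0.2 128.6]
knob 883 [453.1  86.9 123.9] [453.9  86.5 122.6]
lid 4523 [451.4  87.6  99.4] [453.9  86.5  98.9]
A knob 79 [633.2 218.  192.1] [633.4 218.  191.5]
A lid 584 [631.8 217.7 168.6] [634.1 218.4 169.1]
```

View pics/side3.png

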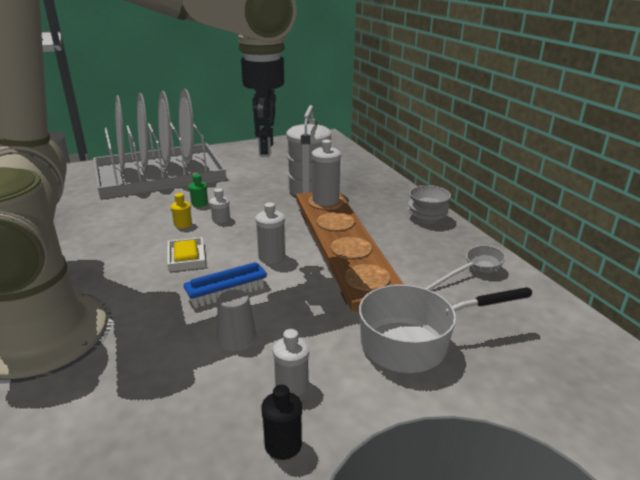

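View pics/wB.png

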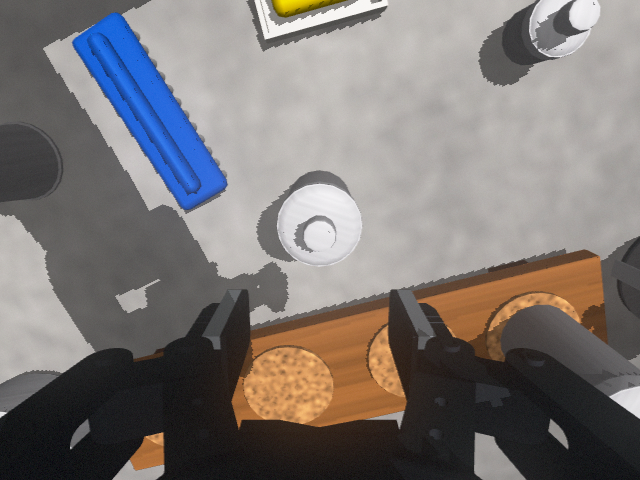

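A stands upright on mat_1 (side view 326,178), measured at (633.4,218). B's knob is at (320,233) between the fingers. Cross-check mat_3 and descend on B.

```bash
python3 - <<'E'
from h import *
c=cam("wrist");print(plane((288.5,385.5),45,c))
E
```

```text
[593.1774693   -4.73915632  45.        ]
```

Call:
move_arm:
  series:
    - [[0,0,15],0,0.6]
    - [[0,0,38],0,0.6]
    - [[0,0,62],0,0.6]
    - [[0,0,85],0,0.6]
    - [[0,0,105],0,0.6]
    - [[0,0,119],0,0.6]
    - [[0,0,126],0,0.6]
    - [[0,0,128],0,0.6]
    - [[0,0,128],0,0.6]
    - [[0,0,128],0,0.6]

```text
time_s: 14.62
eef_pos: [452.8, 87.5, 179.1]
ee_rot: [0.0, 0.204, 0.979, 0.0]
force: [-0.2, 0.5, 0.4]
grip_width: 0.599
```

Call:
move_arm:
  series:
    - [[0,0,0],0,0.35]
    - [[0,0,0],0,0.1]
    - [[0,0,0],0,0]
    - [[0,0,0],0,0]
    - [[0,0,0],0,0]
    - [[0,0,0],0,0]
    - [[0,0,0],0,0]
    - [[0,0,0],0,0]
  force: 60

```text
time_s: 15.62
eef_pos: [452.8, 87.6, 179.1]
ee_rot: [0.0, 0.204, 0.979, 0.0]
force: [-1.0, 0.8, 6.2]
grip_width: 0.229
```

Call:
move_arm:
  series:
    - [[0,0,-3],0,0]
    - [[0,0,-10],0,0]
    - [[0,0,-22],0,0]
    - [[0,0,-38],0,0]
    - [[0,0,-55],0,0]
    - [[0,0,-72],0,0]
    - [[0,0,-86],0,0]
    - [[0,0,-95],0,0]
    - [[0,0,-99],0,0]
    - [[0,0,-100],0,0]

```text
time_s: 16.88
eef_pos: [452.5, 87.5, 278.6]
ee_rot: [-0.0, 0.204, 0.979, -0.0]
force: [-0.3, -0.0, -4.0]
grip_width: 0.234
```

```bash
python3 - <<'E'
from h import *
shift((612,113,224))
E
```

```text
t 16.88 pos [452.5  87.5 278.6] F [-0.3 -0.  -4. ] g 0.234 yaw y-axis [ 0.399  0.917 -0.   ]
shift [-136.    87.    54.5]
```

Call:
move_arm:
  series:
    - [[-4,3,0],0,0]
    - [[-15,10,0],0,0]
    - [[-34,22,0],0,0]
    - [[-57,36,0],0,0]
    - [[-80,51,0],0,0]
    - [[-102,65,0],0,0]
    - [[-119,76,0],0,0]
    - [[-130,83,0],0,0]
    - [[-135,86,0],0,0]
    - [[-136,87,0],0,0]

```text
time_s: 18.12
eef_pos: [612.3, 113.0, 278.2]
ee_rot: [-0.0, 0.204, 0.979, -0.0]
force: [-0.3, 0.0, -2.9]
grip_width: 0.224
```

Call:
move_arm:
  series:
    - [[0,0,0],0,0]
    - [[0,0,0],0,0]
    - [[0,0,4],0,0]
    - [[0,0,14],0,0]
    - [[0,0,26],0,0]
    - [[0,0,37],0,0]
    - [[0,0,45],0,0]
    - [[0,0,50],0,0]
    - [[0,0,52],0,0]
    - [[0,0,52],0,0]

```text
time_s: 19.38
eef_pos: [612.1, 113.0, 226.8]
ee_rot: [0.0, 0.204, 0.979, 0.0]
force: [0.3, -0.4, -4.4]
grip_width: 0.231
```

Call:
move_arm:
  series:
    - [[0,0,0.5],0,0]
    - [[0,0,1],0,0]
    - [[0,0,1.5],0,0]
    - [[0,0,2],0,0]
    - [[0,0,2],0,0]

```text
time_s: 20.0
eef_pos: [612.0, 113.0, 224.6]
ee_rot: [-0.0, 0.204, 0.979, -0.0]
force: [-0.3, -0.1, -3.2]
grip_width: 0.228
```

Call:
move_arm:
  series:
    - [[0,0,0.3],0,0]
    - [[0,0,0.6],0,0]
    - [[0,0,0.9],0,0]
    - [[0,0,0.9],0,0]

```text
time_s: 20.5
eef_pos: [612.2, 113.0, 224.2]
ee_rot: [0.0, 0.204, 0.979, 0.0]
force: [-0.9, 0.2, 0.8]
grip_width: 0.233
```

Call:
move_arm:
  series:
    - [[0,0,0],0,0.26]
    - [[0,0,0],0,0.3]
    - [[0,0,0],0,0.36]
    - [[0,0,0],0,0.45]
    - [[0,0,0],0,0.55]
    - [[0,0,0],0,0.6]
    - [[0,0,0],0,0.6]
    - [[0,0,0],0,0.6]

```text
time_s: 21.5
eef_pos: [612.1, 113.0, 223.8]
ee_rot: [-0.0, 0.204, 0.979, -0.0]
force: [-0.3, 0.7, -0.1]
grip_width: 0.602
```

Call:
move_arm:
  series:
    - [[0,0,-5],0,0.6]
    - [[0,0,-20],0,0.6]
    - [[0,0,-40],0,0.6]
    - [[0,0,-60],0,0.6]
    - [[3,-20,-75],0,0.6]
    - [[9,-60,-80],0,0.6]
    - [[17,-110,-80],0,0.6]
    - [[25,-165,-80],0,0.6]
    - [[34,-220,-80],0,0.6]
    - [[42,-275,-80],0,0.6]

```text
time_s: 22.75
eef_pos: [462.7, -123.7, 305.1]
ee_rot: [0.001, 0.204, 0.979, -0.0]
force: [0.1, -0.9, 0.3]
grip_width: 0.602
```

Call:
move_arm:
  series:
    - [[8,-55,0],0,0.6]
    - [[16,-105,0],0,0.6]
    - [[23,-145,0],0,0.6]
    - [[27,-173,0],0,0.6]
    - [[29,-187,0],0,0.6]
    - [[29,-187,0],0,0.6]
    - [[29,-187,0],0,0.6]
    - [[29,-187,0],0,0.6]
    - [[29,-187,0],0,0.6]
    - [[29,-187,0],0,0.6]

```text
time_s: 24.0
eef_pos: [362.6, -282.0, 303.8]
ee_rot: [-0.0, 0.204, 0.979, 0.0]
force: [-0.3, 0.5, -0.4]
grip_width: 0.599
```

```bash
python3 - <<'E'
from h import *
look((362.5,-282.7),102,0,"wC",155.5)
print(ctrl.sense()["joints"].round(2))
p,d=ctrl.capture("top");cv2.imwrite("pics/top4.png",p[:,:,::-1]);W=world(d,cam("top"))
for nm,z in(("knob",170),("lid",146)):
    k=W[abs(W[...,2]-z)<6];k=k[np.hypot(k[:,0]-612,k[:,1]-113)<45];print("B",nm,len(k),k.mean(0).round(1),((k.max(0)+k.min(0))/2).round(1))
E
```

```text
t 24.0 pos [ 362.6 -282.   303.8] F [-0.3  0.5 -0.4] g 0.599 yaw y-axis [0.399 0.917 0.   ]
shift [ -0.2  -0.6 148.3]
knob 766 [ 362.2 -284.   100.9] [ 362.7 -284.3   99.7]
lid 2933 [ 360.5 -283.3   76.2] [ 362.9 -284.4   75.8]
[-0.92  0.17  1.68  0.    1.29 -2.08]
B knob 79 [612.  112.5 169.4] [612.2 112.3 169.8]
B lid 427 [610.3 112.5 145.1] [612.4 113.4 145.8]
```

View pics/wC.png

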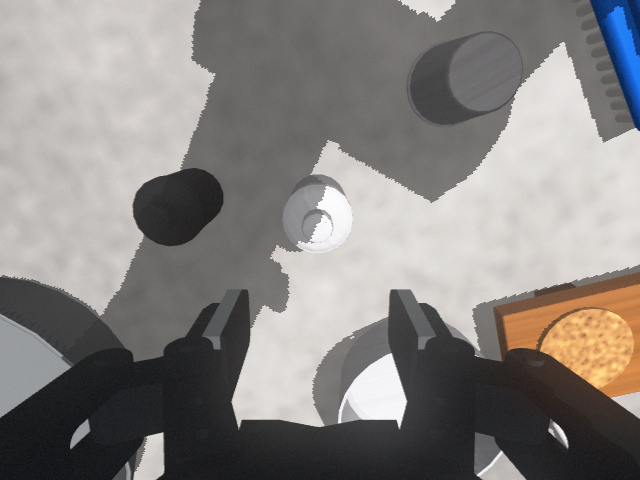

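View pics/top4.png

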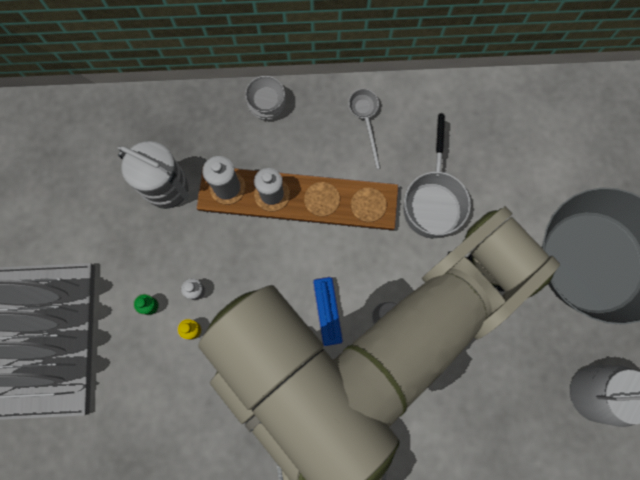

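B stands on mat_2 at about (612,112.5). C's knob is at (318,226), and the black one at (178,205) is well clear. Now picking C.

Call:
move_arm:
  series:
    - [[0,-1,15],0,0.55]
    - [[0,-1,38],0,0.55]
    - [[0,-1,64],0,0.55]
    - [[0,-1,90],0,0.55]
    - [[0,-1,114],0,0.55]
    - [[0,-1,133],0,0.55]
    - [[0,-1,144],0,0.55]
    - [[0,-1,148],0,0.55]
    - [[0,-1,148],0,0.55]
    - [[0,-1,148],0,0.55]

```text
time_s: 25.35
eef_pos: [362.3, -283.3, 156.4]
ee_rot: [0.0, 0.204, 0.979, -0.0]
force: [0.2, -0.0, 0.2]
grip_width: 0.549
```

Call:
move_arm:
  series:
    - [[0,0,0],0,0.35]
    - [[0,0,0],0,0.1]
    - [[0,0,0],0,0]
    - [[0,0,0],0,0]
    - [[0,0,0],0,0]
    - [[0,0,0],0,0]
    - [[0,0,0],0,0]
    - [[0,0,0],0,0]
  force: 60

```text
time_s: 26.35
eef_pos: [362.2, -283.3, 156.4]
ee_rot: [0.0, 0.204, 0.979, -0.0]
force: [-0.7, 1.3, 5.4]
grip_width: 0.232
```

Call:
move_arm:
  series:
    - [[0,0,-3],0,0]
    - [[0,0,-10],0,0]
    - [[0,0,-24],0,0]
    - [[0,0,-42],0,0]
    - [[0,0,-62],0,0]
    - [[0,0,-81],0,0]
    - [[0,0,-96],0,0]
    - [[0,0,-106],0,0]
    - [[0,0,-110],0,0]
    - [[0,0,-110],0,0]

```text
time_s: 27.6
eef_pos: [362.0, -283.1, 265.8]
ee_rot: [-0.0, 0.204, 0.979, 0.0]
force: [-0.4, 0.5, -2.1]
grip_width: 0.225
```

```bash
python3 - <<'E'
from h import *
shift((594.3,-4.3,201))
E
```

```text
t 27.6 pos [ 362.  -283.1  265.8] F [-0.4  0.5 -2.1] g 0.225 yaw y-axis [0.399 0.917 0.   ]
shift [-101.6  348.3   64.7]
```

Call:
move_arm:
  series:
    - [[-2,8,0],0,0]
    - [[-8,26,0],0,0]
    - [[-16,56,0],0,0]
    - [[-28,95,0],0,0]
    - [[-40,138,0],0,0]
    - [[-53,181,0],0,0]
    - [[-65,222,0],0,0]
    - [[-76,260,0],0,0]
    - [[-85,292,0],0,0]
    - [[-92,316,0],0,0]

```text
time_s: 28.85
eef_pos: [573.2, -28.3, 265.1]
ee_rot: [-0.001, 0.203, 0.979, 0.0]
force: [-0.9, -0.9, -1.8]
grip_width: 0.234
```

Call:
move_arm:
  series:
    - [[-5,16,0],0,0]
    - [[-8,26,0],0,0]
    - [[-9,31,0],0,0]
    - [[-10,32,0],0,0]
    - [[-10,32,0],0,0]
    - [[-10,32,0],0,0]
    - [[-10,32,0],0,0]
    - [[-10,32,0],0,0]

```text
time_s: 29.85
eef_pos: [594.5, -4.9, 265.8]
ee_rot: [0.0, 0.204, 0.979, 0.0]
force: [0.4, 0.4, -2.1]
grip_width: 0.23
```

```bash
python3 - <<'E'
from h import *
shift((594.3,-4.3,201.4))
E
```

```text
t 29.85 pos [594.5  -4.9 265.8] F [ 0.4  0.4 -2.1] g 0.23 yaw y-axis [0.399 0.917 0.   ]
shift [ 0.4  0.5 64.4]
```

Call:
move_arm:
  series:
    - [[0,0,5],0,0]
    - [[0,0,16],0,0]
    - [[0,0,29],0,0]
    - [[0,0,42],0,0]
    - [[0,0,52],0,0]
    - [[0,0,59],0,0]
    - [[0,0,62],0,0]
    - [[0,0,62],0,0]
    - [[0,0,62],0,0]

```text
time_s: 30.98
eef_pos: [594.7, -4.9, 204.2]
ee_rot: [0.0, 0.204, 0.979, -0.0]
force: [-0.7, 0.0, -1.4]
grip_width: 0.232
```

Call:
move_arm:
  series:
    - [[0,0,0.5],0,0]
    - [[0,0,1],0,0]
    - [[0,0,1.5],0,0]
    - [[0,0,2],0,0]
    - [[0,0,2],0,0]

```text
time_s: 31.6
eef_pos: [594.5, -4.8, 201.8]
ee_rot: [-0.0, 0.204, 0.979, -0.0]
force: [0.5, 0.2, -1.7]
grip_width: 0.224
```

Call:
move_arm:
  series:
    - [[0,0,0.3],0,0]
    - [[0,0,0.6],0,0]
    - [[0,0,0.6],0,0]

```text
time_s: 31.98
eef_pos: [594.6, -4.8, 201.4]
ee_rot: [0.0, 0.204, 0.979, -0.0]
force: [-0.3, -0.4, 0.2]
grip_width: 0.232
```

Call:
move_arm:
  series:
    - [[0,0,0],0,0.26]
    - [[0,0,0],0,0.3]
    - [[0,0,0],0,0.36]
    - [[0,0,0],0,0.45]
    - [[0,0,0],0,0.55]
    - [[0,0,0],0,0.55]
    - [[0,0,0],0,0.55]
    - [[0,0,0],0,0.55]

```text
time_s: 32.98
eef_pos: [594.6, -4.8, 201.2]
ee_rot: [-0.0, 0.204, 0.979, -0.0]
force: [0.3, 0.6, -0.7]
grip_width: 0.549
```

Call:
move_arm:
  series:
    - [[0,0,-5],0,0.55]
    - [[0,0,-22],0,0.55]
    - [[0,0,-45],0,0.55]
    - [[0,0,-70],0,0.55]
    - [[0,0,-90],0,0.55]
    - [[20,13,-100],0,0.55]
    - [[55,36,-100],0,0.55]
    - [[100,66,-100],0,0.55]
    - [[145,95,-100],0,0.55]
    - [[190,125,-100],0,0.55]

```text
time_s: 34.22
eef_pos: [468.1, 187.6, 301.6]
ee_rot: [0.0, 0.204, 0.979, 0.0]
force: [0.7, 0.1, 0.7]
grip_width: 0.553
```

Call:
move_arm:
  series:
    - [[42,28,0],0,0.55]
    - [[78,51,0],0,0.55]
    - [[102,67,0],0,0.55]
    - [[112,74,0],0,0.55]
    - [[115,76,0],0,0.55]
    - [[115,76,0],0,0.55]
    - [[115,76,0],0,0.55]
    - [[115,76,0],0,0.55]
    - [[115,76,0],0,0.55]
    - [[115,76,0],0,0.55]

```text
time_s: 35.48
eef_pos: [395.3, 301.2, 301.2]
ee_rot: [-0.0, 0.204, 0.979, -0.0]
force: [-0.5, -0.1, -0.0]
grip_width: 0.548
```

```bash
python3 - <<'E'
from h import *
look((395.4,300.6),79,0,"wD",133)
p,d=ctrl.capture("top");cv2.imwrite("pics/top5.png",p[:,:,::-1]);W=world(d,cam("top"))
for nm,z in(("knob",147),("lid",123)):
    k=W[abs(W[...,2]-z)<6];k=k[np.hypot(k[:,0]-594,k[:,1]+4)<45];print("C",nm,len(k),k.mean(0).round(1),((k.max(0)+k.min(0))/2).round(1))
E
```

```text
t 35.48 pos [395.3 301.2 301.2] F [-0.5 -0.1 -0. ] g 0.548 yaw y-axis [ 0.4    0.917 -0.   ]
shift [ -0.3  -0.5 168.2]
knob 671 [395.3 300.5  77.9] [395.7 300.3  76.7]
lid 1776 [393.3 301.3  52.9] [396.  300.3  52.8]
C knob 74 [594.   -4.7 146.6] [594.6  -4.8 147.2]
C lid 313 [592.5  -5.  121.9] [595.1  -4.9 122.6]
```

View pics/wD.png

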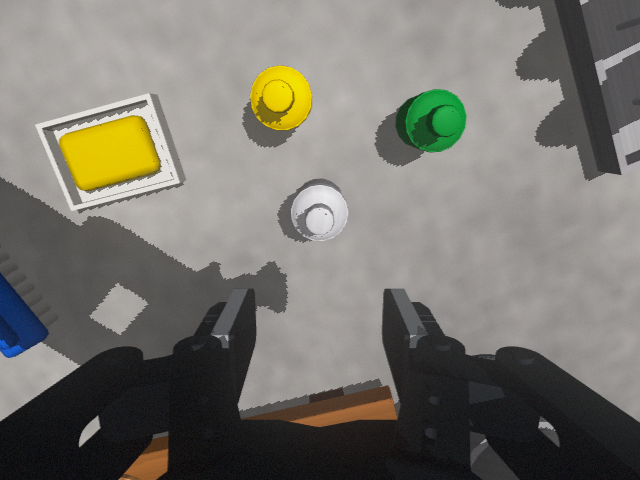

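C stands on mat_3 at about (594.5,-4.8). The steel D's knob is at (320,221) between the fingers, with the yellow (281,98) and green (435,120) ones beside it, clear of the jaws. Now picking D.

Call:
move_arm:
  series:
    - [[0,0,15],0,0.55]
    - [[0,0,40],0,0.55]
    - [[0,0,70],0,0.55]
    - [[0,0,100],0,0.55]
    - [[0,0,127],0,0.55]
    - [[0,0,149],0,0.55]
    - [[0,0,163],0,0.55]
    - [[0,0,168],0,0.55]
    - [[0,0,168],0,0.55]
    - [[0,0,168],0,0.55]

```text
time_s: 36.83
eef_pos: [395.5, 301.4, 133.8]
ee_rot: [0.001, 0.204, 0.979, 0.0]
force: [0.8, -0.5, 0.6]
grip_width: 0.546
```

Call:
move_arm:
  series:
    - [[0,0,0],0,0.35]
    - [[0,0,0],0,0.1]
    - [[0,0,0],0,0]
    - [[0,0,0],0,0]
    - [[0,0,0],0,0]
    - [[0,0,0],0,0]
    - [[0,0,0],0,0]
    - [[0,0,0],0,0]
  force: 60

```text
time_s: 37.83
eef_pos: [395.4, 301.4, 133.8]
ee_rot: [0.0, 0.204, 0.979, 0.0]
force: [-0.3, 0.4, 6.5]
grip_width: 0.235
```

Call:
move_arm:
  series:
    - [[0,0,-3],0,0]
    - [[0,0,-10],0,0]
    - [[0,0,-26],0,0]
    - [[0,0,-48],0,0]
    - [[0,0,-72],0,0]
    - [[0,0,-96],0,0]
    - [[0,0,-115],0,0]
    - [[0,0,-126],0,0]
    - [[0,0,-130],0,0]
    - [[0,0,-130],0,0]

```text
time_s: 39.08
eef_pos: [395.1, 301.2, 262.9]
ee_rot: [-0.0, 0.204, 0.979, -0.0]
force: [-0.2, 0.1, -0.5]
grip_width: 0.229
```

```bash
python3 - <<'E'
from h import *
shift((574.9,-113.4,178))
E
```

```text
t 39.08 pos [395.1 301.2 262.9] F [-0.2  0.1 -0.5] g 0.229 yaw y-axis [ 0.399  0.917 -0.   ]
shift [-330.4 -308.3   84.9]
```

Call:
move_arm:
  series:
    - [[-8,-7,0],0,0]
    - [[-25,-23,0],0,0]
    - [[-52,-49,0],0,0]
    - [[-85,-79,0],0,0]
    - [[-120,-112,0],0,0]
    - [[-155,-145,0],0,0]
    - [[-190,-177,0],0,0]
    - [[-225,-210,0],0,0]
    - [[-257,-240,0],0,0]
    - [[-285,-266,0],0,0]

```text
time_s: 40.33
eef_pos: [550.4, -58.7, 262.6]
ee_rot: [-0.0, 0.204, 0.979, -0.0]
force: [1.1, 0.1, -2.6]
grip_width: 0.232
```

Call:
move_arm:
  series:
    - [[-22,-20,0],0,0]
    - [[-35,-33,0],0,0]
    - [[-42,-39,0],0,0]
    - [[-45,-42,0],0,0]
    - [[-45,-42,0],0,0]
    - [[-45,-42,0],0,0]
    - [[-45,-42,0],0,0]
    - [[-45,-42,0],0,0]
    - [[-45,-42,0],0,0]

```text
time_s: 41.45
eef_pos: [574.7, -112.9, 263.2]
ee_rot: [0.0, 0.204, 0.979, 0.0]
force: [0.6, 0.1, -0.9]
grip_width: 0.231
```

```bash
python3 - <<'E'
from h import *
shift((574.9,-113.4,178.8))
p,d=ctrl.capture("side");cv2.imwrite("pics/side6.png",p[:,:,::-1])
E
```

```text
t 41.45 pos [ 574.7 -112.9  263.2] F [ 0.6  0.1 -0.9] g 0.231 yaw y-axis [0.399 0.917 0.   ]
shift [-0.4 -0.4 84.4]
```

View pics/side6.png

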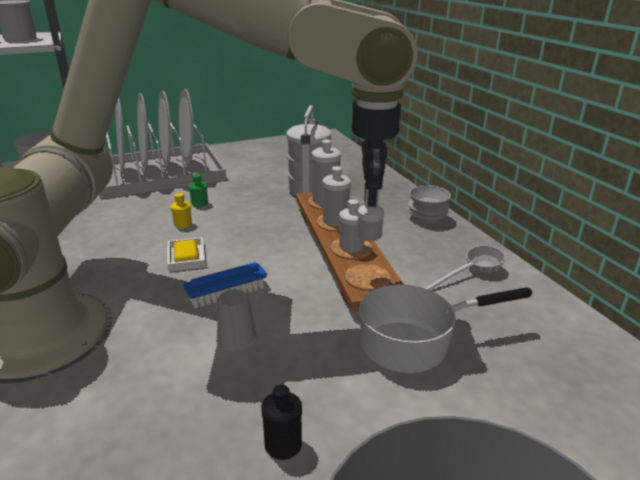

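D hangs upright at (371,222) above mat_4. A, B and C stand in order behind it. Lowering.

Call:
move_arm:
  series:
    - [[0,0,5],0,0]
    - [[0,0,17],0,0]
    - [[0,0,33],0,0]
    - [[0,0,50],0,0]
    - [[0,0,65],0,0]
    - [[0,0,75],0,0]
    - [[0,0,80],0,0]
    - [[0,0,82],0,0]
    - [[0,0,82],0,0]
    - [[0,0,82],0,0]

```text
time_s: 42.75
eef_pos: [574.9, -113.0, 181.6]
ee_rot: [0.0, 0.204, 0.979, -0.0]
force: [0.5, 0.2, -1.2]
grip_width: 0.227
```

Call:
move_arm:
  series:
    - [[0,0,0.5],0,0]
    - [[0,0,1],0,0]
    - [[0,0,1.5],0,0]
    - [[0,0,2],0,0]
    - [[0,0,2],0,0]

```text
time_s: 43.38
eef_pos: [574.7, -112.9, 179.1]
ee_rot: [-0.0, 0.204, 0.979, 0.0]
force: [-0.4, 0.1, -2.2]
grip_width: 0.229
```

Call:
move_arm:
  series:
    - [[0,0,0.3],0,0]
    - [[0,0,0.6],0,0]
    - [[0,0,0.6],0,0]

```text
time_s: 43.75
eef_pos: [574.8, -112.9, 178.9]
ee_rot: [0.0, 0.204, 0.979, -0.0]
force: [-0.9, 0.8, 2.0]
grip_width: 0.232
```

Call:
move_arm:
  series:
    - [[0,0,0],0,0.26]
    - [[0,0,0],0,0.3]
    - [[0,0,0],0,0.36]
    - [[0,0,0],0,0.45]
    - [[0,0,0],0,0.55]
    - [[0,0,0],0,0.55]
    - [[0,0,0],0,0.55]
    - [[0,0,0],0,0.55]

```text
time_s: 44.75
eef_pos: [574.7, -112.9, 178.6]
ee_rot: [0.0, 0.204, 0.979, -0.0]
force: [0.5, -0.7, 1.0]
grip_width: 0.547
```

Call:
move_arm:
  series:
    - [[0,0,-5],0,0.55]
    - [[0,0,-22],0,0.55]
    - [[0,0,-45],0,0.55]
    - [[0,0,-75],0,0.55]
    - [[0,0,-105],0,0.55]
    - [[20,0,-130],0,0.55]
    - [[60,0,-150],0,0.55]
    - [[100,0,-160],0,0.55]
    - [[140,0,-160],0,0.55]
    - [[160,0,-160],0,0.55]

```text
time_s: 46.0
eef_pos: [426.6, -48.2, 340.2]
ee_rot: [0.001, 0.204, 0.979, -0.0]
force: [0.7, -0.2, 0.1]
grip_width: 0.547
```

Call:
move_arm:
  series:
    - [[30,0,0],0,0.55]
    - [[50,0,0],0,0.55]
    - [[50,0,0],0,0.55]
    - [[50,0,0],0,0.55]
    - [[50,0,0],0,0.55]
    - [[50,0,0],0,0.55]

```text
time_s: 46.75
eef_pos: [382.5, -29.2, 338.5]
ee_rot: [-0.0, 0.204, 0.979, 0.0]
force: [0.4, -0.1, -0.1]
grip_width: 0.556
```

```bash
python3 - <<'E'
from h import *
for n in("top","side"):
    p,d=ctrl.capture(n);cv2.imwrite(f"pics/{n}7.png",p[:,:,::-1])
    if n=="side":cv2.imwrite("pics/side7c.png",cv2.resize(p[110:310,270:470,::-1],None,fx=3,fy=3,interpolation=cv2.INTER_CUBIC))
    else:
        W=world(d,cam(n));d0=np.load("pics/top0.npy");W0=world(d0,cam(n))
        for nm,X,h in(("A",(633.8,218.4),193),("B",(612.1,113),170),("C",(594.3,-4.3),147),("D",(575,-113.4),124)):
            for q,z in(("knob",h),("lid",h-24)):
                k=W[abs(W[...,2]-z)<6];k=k[np.hypot(k[:,0]-X[0],k[:,1]-X[1])<45];print(nm,q,len(k),((k.max(0)+k.min(0))/2).round(1),"off",(((k.max(0)+k.min(0))/2)[:2]-X).round(1))
        for w in(W0,W):
            k=w[(w[...,2]>165)];k=k[np.hypot(k[:,0]-637,k[:,1]-375)<95];print("tiffin",len(k),k.mean(0).round(1))
E
```

```text
A knob 81 [633.4 217.9 192.9] off [-0.4 -0.5]
A lid 583 [633.3 219.1 169. ] off [-0.5  0.7]
B knob 79 [612.4 112.  169.8] off [ 0.3 -1. ]
B lid 428 [611.9 113.3 146. ] off [-0.2  0.3]
C knob 72 [594.5  -4.8 146.5] off [ 0.2 -0.5]
C lid 307 [594.9  -5.  122.5] off [ 0.6 -0.7]
D knob 66 [ 573.9 -112.3  123.4] off [-1.1  1.1]
D lid 208 [ 575.1 -112.    99.9] off [0.1 1.4]
tiffin 2033 [648.6 369.2 178.2]
tiffin 2040 [648.3 369.1 178.1]
```

View pics/top7.png

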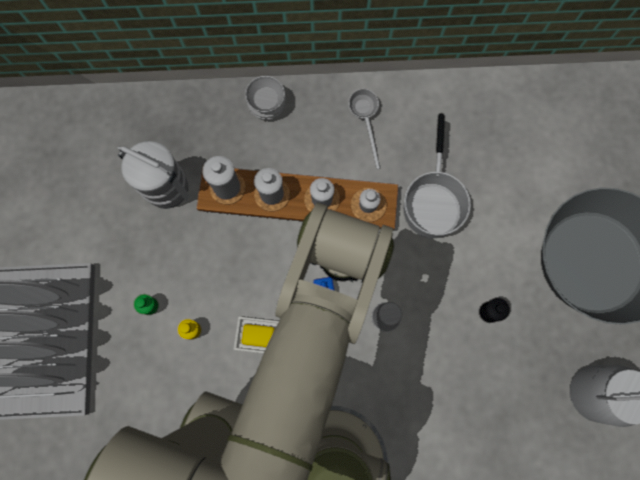

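View pics/side7c.png

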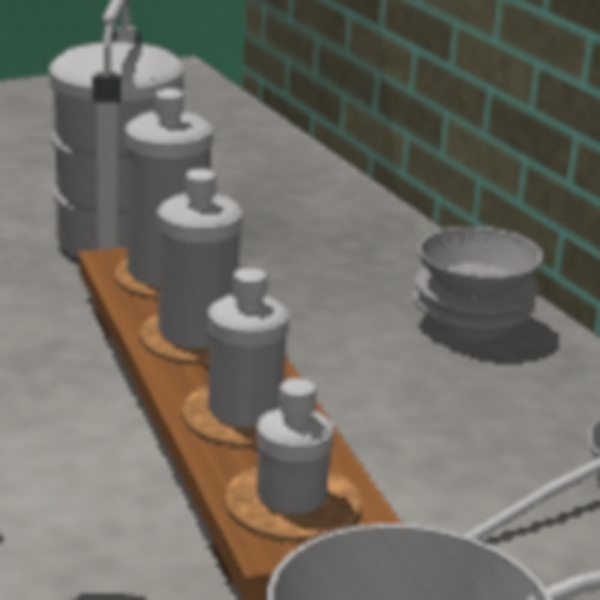

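Everything looks in order. In the side crop D looks slightly off-centre on its mat (mat centre about (293,503), base about (293,495)), so I check it with the wrist camera.

Call:
move_arm:
  series:
    - [[-20,-20,-10],0,0.55]
    - [[-50,-50,-20],0,0.55]
    - [[-80,-80,-20],0,0.55]
    - [[-90,-90,-20],0,0.55]
    - [[-90,-90,-20],0,0.55]
    - [[-90,-90,-20],0,0.55]
    - [[-90,-90,-20],0,0.55]
    - [[-90,-90,-20],0,0.55]

```text
time_s: 47.85
eef_pos: [428.7, -147.0, 358.8]
ee_rot: [0.0, 0.204, 0.979, -0.0]
force: [0.0, 0.3, 0.0]
grip_width: 0.552
```

```bash
python3 - <<'E'
from h import *
shift((0,0,0));c=cam("wrist");p,d=ctrl.capture("wrist");im=p[:,:,::-1].copy();cv2.imwrite("pics/w8raw.png",im)
th=np.linspace(0,2*np.pi,120)
# expected mat rim and canister foot/lid circles drawn at the believed centres
for X,r,h in(((575,-113.4),23,55),((594.3,-4.3),26.5,78)):
    for rr,z,col in((42,45,(0,0,255)),(r,45,(255,0,0)),(r,45+h,(0,255,0))):
        pts=np.array([proj((X[0]+rr*np.cos(a),X[1]+rr*np.sin(a),z),c) for a in th]).round().astype(np.int32);cv2.polylines(im,[pts],True,col,1)
cv2.imwrite("pics/w8.png",im)
E
```

```text
t 47.85 pos [ 428.7 -147.   358.8] F [0.  0.3 0. ] g 0.552 yaw y-axis [ 0.399  0.917 -0.   ]
shift [451.9 -36.1 358.6]
```

View pics/w8.png

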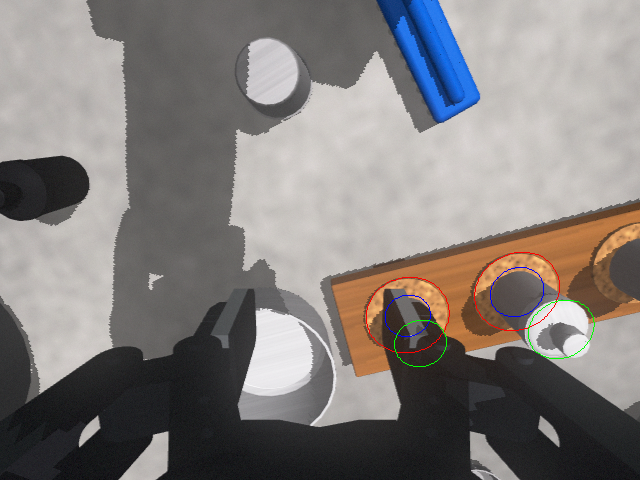

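The wrist overlay shows mats 3 and 4 at (516,291) and (407,315), both within about 2 px of the expected rims. C's foot and lid also fall on their circles. The side-view offset is grazing-angle bias, so I hand in.

```bash
python3 - <<'E'
from h import *
print(ctrl.finish_job())
E
```

```text
the job is handed in; nothing more can be done
None
```

I lifted each canister by its knob and stood it on its mat: A on mat_1 next to the tiffin carrier, then B, C, and D on mat_4 by the tea pan. I crept each one down until I felt contact before letting go, and handed in at about 48 s of the 96 s.

- **Placement:** The last top view put all four upright, within about 1.5 mm of the mat centres.
- **Tiffin carrier:** It measured the same before and after, to within 0.3 mm.
- **Checks that disagreed:** The side view placed the mats about 4–8 mm away from where the top view did, and D looked slightly off-centre in it. I put this down to the side camera's shallow angle. The wrist view agreed with the top view to about 2 mm on mats 3 and 4 and on canister C, but a finger partly hid D.

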